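# Unclip a set chocolate mould and crack it open

### The arm

A 7-joint arm with a two-finger parallel gripper is mounted at the origin on a cart in front of the work surface, level with it; the furniture and walls round the work are solid. World frame = base frame: x ahead of the robot, y to its left, z up, the work surface at z = 0. Lengths are in m, angles in rad, forces in N, time in s.
With the tool pointing down it reaches from about 0.4 to 0.925 m from the base axis. Payload 4.1 kg.
Tool frame: the origin (TCP) lies between the finger pads; the fingertips stand 11 mm ahead of it and the grasp point (between the pads) lies 8 mm behind it; z points along the fingers, y is the line along which they close (so a half turn about z gives the same grasp; the last joint's range is limited). The gripper opens to 85 mm and grips with 20 to 120 N. Pads are 22 mm wide; open, the fingers measure 114 mm over their backs; the gripper's body (76 mm by 85 mm) begins 54 mm behind the grasp point. The pads swing forward as they close: fully open they stand 13 mm farther back than shut.
Start: joints at [-1.351, 0.398, 0.045, 1.537, -0.019, 1.207, -0.051], TCP at [0.204, 0.617, 0.242] pointing down, gripper open.
Joint ranges: [-2.82, 2.82], [-0.49, 2.23], [-1.37, 1.46], [0, 2.46], [-1.36, 4.5], [0.23, 2], [-2.94, 2.94]. Speed limits (rad/s): [2.57, 2.57, 3.14, 3.14, 3.14, 3.14, 3.14].

### API

Orientations are given as [roll, pitch, yaw] about the fixed x, y, z axes, in that order (R = Rz(yaw) Ry(pitch) Rx(roll)).
In Python, from bench import robot gives the robot as it stands. Calls block until the motion is done:
- robot.movep(position, orientation): joint-space move of the TCP to a pose.
- robot.move_straight(position, rotation=None, v=0.15, contact_N=None): straight line of the TCP; rotation=None keeps the orientation; v is the mean speed in m/s. With contact_N (N) it stops when the force on the tool has changed by that much, and returns True; else False.
- robot.goto_joints(angles): joint-space move.
- robot.move_gripper(opening, force=None): finger opening in m; force is the grip in N (None keeps the last); returns when the fingers have stopped.
- robot.sleep(seconds).
- robot.ik(position, orientation): joint angles nearest the present ones, or None.
- robot.read_state(): the state.
- robot.read_camera(name): name is "side" or "top" or "wrist"; returns a dict with "image" (400x640x3 uint8, red, green, blue), "fx", "fy", "cx", "cy" (pixels), "distortion" ([k1, k2, p1, p2, k3] as OpenCV has them; the pictures are not rectified), "camera_from_world" (4x4, takes a point from world to camera coordinates). Camera axes: x right, y up, looking along -z (the intrinsics and any distortion apply to the point x, -y, -z); pixel columns grow to the right and rows downward; lengths in m; the calibration is good to about 2 mm. A picture is of the moment at which its call begins. There is no depth.
A pose or a line that the arm cannot do raises robot.MotionError and nothing moves.
- robot.job_done(): hands the job in; it is judged then, once.
The state is a dict: "time_s": time; "qpos": joint angles; "dq": joint speeds; "joint_efforts": joint torques, N m; "tcp_pos": TCP position; "orientation": TCP orientation; "wrist_force": force on the tool from outside, world axes, zero at the start; "moment": the same for the moment, N m; "finger_gap": finger opening in m; "grip_force": force on a finger pad.
Only numpy, scipy, OpenCV 4.12 (cv2) and the standard library are available. Lean on these libraries where they do the work, as an engineer would, in place of code of your own. Each camera call takes 0.05 s, during which the arm holds its last target. There are 200 camera calls.

### The job

The figure in the hinged mould has set: pull the orange-handled clip off the front edge of the mould and put it in the steel bowl. Then take the mould by the black pull tab at its front, break the upper half free from the chocolate that glues the seam, and ease it only slightly open, a gap of about two centimetres at the front edge, without letting it fly up. Finish while still gripping the tab and holding the mould ajar like that, so air can creep in; leave the other things where they are.

Things in the scene. Friction and masses are not known exactly. Their poses are not given: they have to be found in the camera images.
- cradle: Aluminium mould cradle screwed to the worktop (fixed), origin on the worktop under the middle of the mould, -x towards the mould's front, where tab and clip are. Riser plate 14 mm thick, x=-21 to +63, y=+-113 mm; end stops 36 mm high at y=+-84 to +-101, x=-11 to +35 mm; brass thumbscrews out to y=+-116 mm. It holds the lower half of the mould.
- mould_hinge (a point): Middle of the hinge line at the rear of the white two-part mould: cradle x=+60, z=36 mm, line along the cradle's y. Mould in the cradle's frame: x=-54 (front edge, overhanging the plate) to +57, y=+-81 mm; lower half z=14 to 36, upper half z=36 to 59 mm.
- mould_upper (a joint): Opening of the upper half, rad, 0 shut, growing as the front edge rises (0.17 = 20 mm gap at the front edge, 114 mm from the hinge). Set chocolate glues the seam: about 12 N up at the tab to start it, falling away over the first 0.05 rad; then only about 1 N of weight at the tab. Let go, it falls shut and sticks again.
- pull_tab: Black slip-on grip on the front tab of the upper half, 34 mm wide (y) x 26 mm long x 8 mm thick, projecting to -x. Origin at the middle of its rear lower edge, cradle x=-55, z=38 mm when shut; axes as the cradle's when shut, turning with the upper half. Pinch it across its 34 mm width.
- tab_grip (a point): Centre of the pull tab, 42 mm above the worktop when shut, 129 mm from the hinge.
- clip: Mould clip, 60 g: steel C 18 mm wide, 52 mm high, 3 mm jaws reaching 28 mm over and under the mould's front edge left (+y) of the tab. Origin under the inner face of its back, x along the jaws as the cradle's x, 9 mm above the worktop. Orange grip block: 22 mm wide (y), x=-24 to -3, z=11 to 48 mm. Loose fit; pull straight off to -x by 35 mm or more. While on, it keeps the mould shut.
- bowl: Loose steel bowl, 148 mm across the rim, 56 mm high, floor about 58 mm across and 2 mm thick; origin under its centre. It stands left or right of the mould.
- tub_lid: Bystander: pale round tub lid, 131 mm across, 15 mm high, lying on the worktop on the other side of the mould; origin under its centre.
- pot_gold: Bystander: small colour pot with black screw cap and a gold band, 44 mm across, 62 mm high, behind the mould on the left; origin under its centre.
- pot_red: Bystander: small colour pot with black screw cap and a red band, 44 mm across, 62 mm high, behind the mould on the right; origin under its centre.
Not all that is in view belongs to the job. There is more than one size of the bowl; the job needs the larger. Of the things shaped like the clip, the steel one is meant.

How it is judged:
By the outcome, as a careful person would: the job done as asked, in the order asked, and still so for the second after the job is handed in, while the arm keeps its last pose, push and grip.
It also fails if it takes over 54 s, if anything falls off the work surface, if the arm or the gripper's body presses on something with over 40 N, if the wrist force passes 120 N, or if a joint passes its speed limit or range.

## Working session

There is one attempt and no reset: what is moved stays moved. The work goes in short steps, each a Python script; the robot and the scene stay as the last script left them, time stands still between calls to the robot, and variables do not carry over. Pictures are saved under pics/ and viewed, at most 10 in all, crops included, and the job is handed in when it is done.

```bash
mkdir -p pics
cat > h.py <<'E'
import numpy as np, cv2, pickle
from bench import robot
def snap(n,f):
    c=robot.read_camera(n); cv2.imwrite(f'pics/{f}.png',c['image'][:,:,::-1]); pickle.dump(c,open(f'pics/{f}.pkl','wb')); return c
def load(f): return pickle.load(open(f'pics/{f}.pkl','rb'))
def K(c): return np.array([[c['fx'],0,c['cx']],[0,c['fy'],c['cy']],[0,0,1.]])
def ray(c,px):
    u=cv2.undistortPoints(np.array([[px]],float),K(c),np.array(c['distortion'],float))[0,0]
    T=np.array(c['camera_from_world']); R=T[:3,:3]
    return -R.T@T[:3,3], R.T@np.array([u[0],-u[1],-1.])
def atz(c,px,z):
    o,d=ray(c,px); return o+d*(z-o[2])/d[2]
def proj(c,P):
    T=np.array(c['camera_from_world']); p=np.atleast_2d(P)@T[:3,:3].T+T[:3,3]
    return cv2.projectPoints(p*[1,-1,-1],np.zeros(3),np.zeros(3),K(c),np.array(c['distortion'],float))[0][:,0]
E
python3 - <<'E'
from h import *
a=snap('top','top0');b=snap('side','side0')
s=robot.read_state();print(s['time_s'],s['orientation'],s['tcp_pos'])
for c in(a,b):print(np.round(np.linalg.inv(c['camera_from_world']),2))
E
```

```text
0.1 [-3.13982516e+00  9.46072779e-05  2.82288947e+00] [0.20351948 0.61673061 0.24135601]
[[-0.01  0.99 -0.1   0.46]
 [-1.   -0.01 -0.02 -0.  ]
 [-0.02  0.1   0.99  1.26]
 [ 0.    0.    0.    1.  ]]
[[-0.99  0.09 -0.08  0.48]
 [-0.12 -0.64  0.76  0.75]
 [ 0.01  0.76  0.65  0.7 ]
 [ 0.    0.    0.    1.  ]]
```

View pics/top0.png

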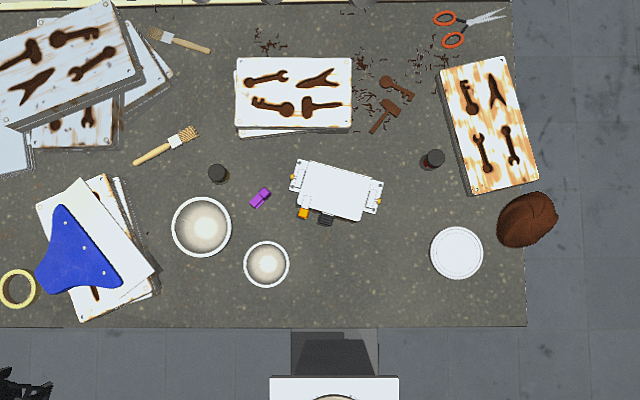

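View pics/side0.png

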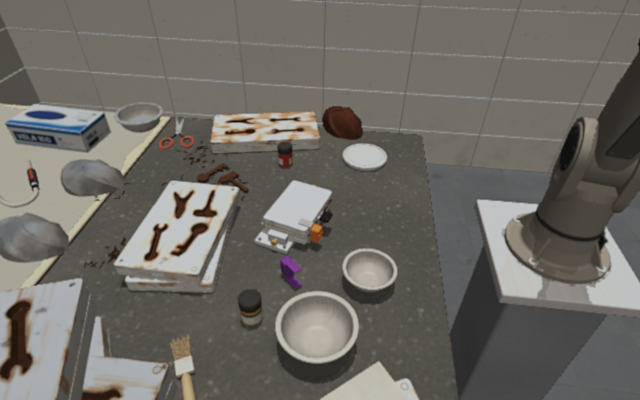

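The top view shows two bowls: the large one at (202,226) and the small one at (266,264). The large one is the job's bowl. There are two clip shapes: a purple one lying loose at (260,197), and the orange-handled steel one on the mould's front edge at (303,213), left of the black tab at (325,221). The orange one fits the description. I'll confirm it in one enlarged crop.

Run:
```python
import cv2,numpy as np
a=cv2.imread('pics/top0.png')[150:250,280:390]; b=cv2.imread('pics/side0.png')[170:260,245:345]
f=lambda i:cv2.resize(i,(400*i.shape[1]//i.shape[0]*1,400) ,interpolation=cv2.INTER_CUBIC)
A=cv2.resize(a,(440,400),interpolation=cv2.INTER_CUBIC);B=cv2.resize(b,(360,324),interpolation=cv2.INTER_CUBIC)
B=cv2.resize(b,None,fx=3.6,fy=3.6,interpolation=cv2.INTER_CUBIC)
o=np.zeros((400,800,3),np.uint8);o[:,:440]=A;o[:B.shape[0],440:440+B.shape[1]]=B
cv2.imwrite('pics/crop1.png',o)
```

```text
(no output)
```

View pics/crop1.png

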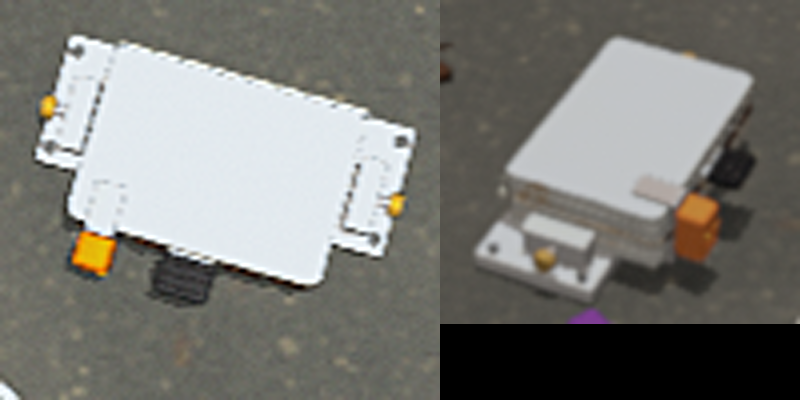

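The crop confirms it: an orange block at crop (95,253) with a steel jaw over the mould's edge, left of the black tab at (183,280). Next I fit the poses.

```bash
cat > fit.py <<'E'
from h import *
from scipy.optimize import least_squares
a,b=load('top0'),load('side0')
P=np.array([[-54,81,59],[-54,-81,59],[57,81,59],[57,-81,59],[63,113,14],[-21,113,14],[63,-113,14],[-21,-113,14]])/1e3
A=np.array([[68,220],[322,288],[120,40],[370,110],[72,36],[35,160],[417,128],[382,256]])/4+[280,150]
B=(np.array([[665,222],[757,73],[504,172],[612,34]])-[440,0])/3.6+[245,170]
Pb=P[:4]
def W(p,X):
    c,s=np.cos(p[2]),np.sin(p[2]); return X@np.array([[c,s,0],[-s,c,0],[0,0,1]])+[p[0],p[1],0]
f=lambda p:np.r_[(proj(a,W(p,P))-A).ravel(),(proj(b,W(p,Pb))-B).ravel()]
r=least_squares(f,[.55,0,-.25],loss='soft_l1');p=r.x
if __name__=='__main__':
    print(p.round(4));print(f(p).reshape(-1,2).round(1))
    def C(w):
        c,s=np.cos(p[2]),np.sin(p[2]);d=w[:2]-p[:2];return np.round([c*d[0]+s*d[1],-s*d[0]+c*d[1]],4)
    for q in [(95,253),(82,232),(117,240),(108,275),(72,265)]: print('clip',C(atz(a,np.array(q)/4+[280,150],.057)))
    print('clip side',C(atz(b,(np.array([698,213])-[440,0])/3.6+[245,170],.057)))
    print('tab',C(atz(a,np.array((183,280))/4+[280,150],.046)))
    print('bowl top',atz(a,(202,226.5),.056).round(3), 'side',atz(b,(317,323),.056).round(3))
    for q in[(172,226),(232,226),(202,197),(202,256)]: print(atz(a,q,.056).round(3))
    print('purple',atz(a,(260,197),.01).round(3),'small bowl',atz(a,(267,264),.04).round(3),'pot',atz(a,(218,173),.06).round(3))
E
python3 fit.py
```

```text
[ 0.6026 -0.0063 -0.277 ]
[[-0.9 -0.7]
 [ 0.3  0. ]
 [-1.6  0.7]
 [ 0.1  0.4]
 [-0.2 -0.6]
 [ 0.   0.1]
 [-0.1 -0.4]
 [ 0.1 -0.2]
 [-0.3 -0.8]
 [ 0.4 -0.5]
 [ 0.2 -0.2]
 [ 0.4 -0.3]]
clip [-0.0699  0.0573]
clip [-0.0597  0.0684]
clip [-0.0587  0.0466]
clip [-0.0806  0.0461]
clip [-0.0806  0.0688]
clip side [-0.0703  0.0656]
tab [-0.0709  0.002 ]
bowl top [0.521 0.316 0.056] side [0.523 0.318 0.056]
[0.523 0.39  0.056]
[0.522 0.242 0.056]
[0.593 0.317 0.056]
[0.45  0.315 0.056]
purple [0.597 0.181 0.01 ] small bowl [0.429 0.159 0.04 ] pot [0.651 0.277 0.06 ]
```

```bash
cat >> h.py <<'E'
p=np.array([.6026,-.0063,-.277]); ORI=[np.pi,0,np.pi+p[2]]
def w(x,y,z):
    c,s=np.cos(p[2]),np.sin(p[2]); return [p[0]+c*x-s*y,p[1]+s*x+c*y,z]
def st():
    s=robot.read_state(); print(round(s['time_s'],2),s['tcp_pos'].round(4) if hasattr(s['tcp_pos'],'round') else s['tcp_pos'],np.round(s['wrist_force'],1),round(s['finger_gap'],4),np.round(s['grip_force'],1)); return s
E
python3 - <<'E'
from h import *
robot.movep(w(-.071,.0575,.14),ORI); st()
robot.move_gripper(.044,40); st(); snap('wrist','w1')
E
```

```text
2.44 [0.5501 0.0698 0.1401] [-0.1  0.8 -0.5] 0.0853 0.0
2.92 [0.55   0.0685 0.14  ] [ 0.6  0.5 -0.5] 0.044 0.0
```

View pics/w1.png

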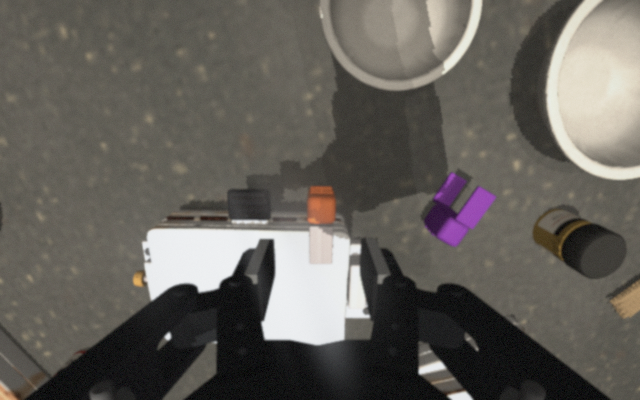

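The wrist view shows the orange block at (320,205), centred between the fingers. The tab is at (249,205), and the steel jaw lies over the mould's edge. I'll check the numbers and grip.

Run:
```python
from h import *
c=load('w1')
def C(P):
    c_,s=np.cos(p[2]),np.sin(p[2]);d=P[:2]-p[:2];return np.round([c_*d[0]+s*d[1],-s*d[0]+c_*d[1]],4)
for q,z in [((308,223),.057),((334,223),.057),((321,190),.057),((229,205),.046),((270,205),.046),((150,229),.059),((347,229),.059)]: print(q,C(atz(c,q,z)))
robot.move_straight(w(-.072,.0575,.036),ORI,v=.06,contact_N=8); st()
robot.move_gripper(.0,40); st()
```

```text
(308, 223) [-0.0582  0.05  ]
(334, 223) [-0.0582  0.0698]
(321, 190) [-0.0843  0.0598]
(229, 205) [-0.0689 -0.0125]
(270, 205) [-0.0689  0.0199]
(150, 229) [-0.0536 -0.0719]
(347, 229) [-0.0541  0.0796]
4.86 [0.5494 0.0687 0.0363] [-0.6  0.9 -0.4] 0.044 0.0
5.17 [0.5492 0.0689 0.0363] [-0.9 -0.8  1.7] 0.0217 39.1
```

Run:
```python
from h import *
robot.move_straight(w(-.125,.0575,.0363),None,v=.06); s=st()
robot.move_straight(w(-.125,.0575,.15),None,v=.15); st()
c,sn=np.cos(p[2]),np.sin(p[2]); b=[.522-.018*c,.317-.018*sn]
robot.move_straight([*b,.15],None,v=.2); st()
print(robot.move_straight([*b,.038],None,v=.08,contact_N=5)); st()
snap('side','s2')
```

```text
6.21 [0.4986 0.0831 0.0364] [ 0.6  0.2 -1. ] 0.0218 38.8
7.12 [0.4973 0.0831 0.1492] [ 0.1 -0.2 -0.1] 0.0222 38.8
8.46 [0.5051 0.3199 0.15  ] [-0.3  0.1 -0.6] 0.0222 38.8
False
10.01 [0.5051 0.3222 0.0386] [ 0.2 -0.8 -0.8] 0.022 38.8
```

View pics/s2.png

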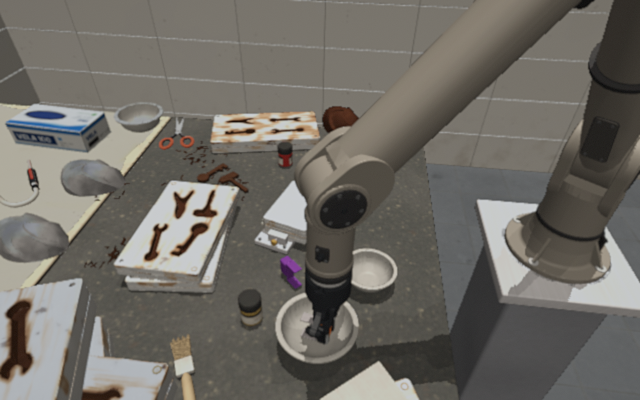

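The side view shows the clip held inside the large bowl, at (320,325). I release it and go to the tab.

Run:
```python
from h import *
robot.move_gripper(.034); st()
t=robot.read_state()['tcp_pos']
robot.move_straight([t[0],t[1],.15],None,v=.12)
robot.move_straight(w(-.0685,.001,.15),ORI,v=.2); st()
snap('top','t3')
robot.move_gripper(.055)
robot.move_straight(w(-.0685,.001,.033),ORI,v=.08,contact_N=8); st()
robot.move_gripper(0,70); st(); snap('side','s3')
a=cv2.imread('pics/t3.png')[130:290,150:390];b=cv2.imread('pics/s3.png')[170:370,240:440]
o=np.zeros((400,800,3),np.uint8);o[:320,:480]=cv2.resize(a,(480,320));o[:320,480:]=cv2.resize(b,(320,320));cv2.imwrite('pics/c3.png',o)
```

```text
10.33 [0.5049 0.3221 0.0383] [ 0.2 -0.1  0.3] 0.0339 0.0
13.12 [0.5369 0.0146 0.1499] [ 0.2  0.1 -0. ] 0.0337 0.0
15.11 [0.5374 0.0134 0.0335] [ 0.5  0.1 -0.1] 0.055 0.0
15.43 [0.5377 0.0149 0.0339] [-1.   2.6  5.9] 0.0327 69.0
```

View pics/c3.png

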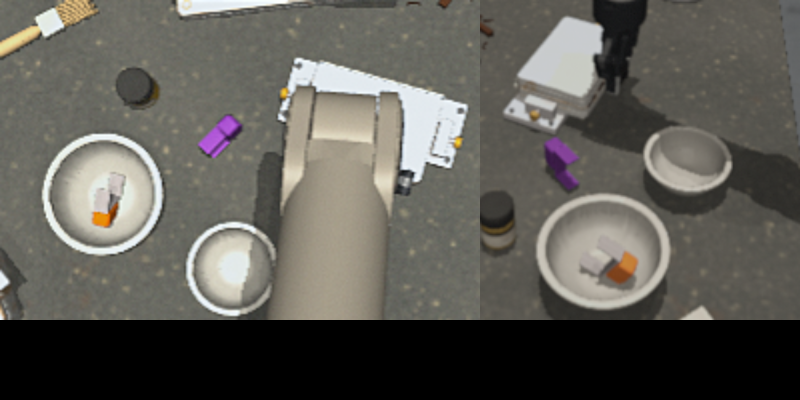

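The clip lies in the bowl, at crop (107,205), and the tab is gripped. Now I follow the hinge arc slowly.

```bash
cat >> h.py <<'E'
from scipy.spatial.transform import Rotation as Ro
def arc(base,ori,th):
    H=np.array(w(.06,0,.036)); ax=np.array([-np.sin(p[2]),np.cos(p[2]),0]); R=Ro.from_rotvec(ax*th)
    return H+R.apply(np.array(base)-H),(R*Ro.from_euler('xyz',ori)).as_euler('xyz')
E
python3 - <<'E'
from h import *
s=robot.read_state(); b,o=np.array(s['tcp_pos']),np.array(s['orientation'])
pickle.dump((b,o),open('base.pkl','wb'))
for th in np.arange(.01,.081,.01):
    q,r=arc(b,o,th); robot.move_straight(q,r,v=.012); print(round(th,2),q[2].round(4)); s=st()
snap('side','s4')
E
```

```text
0.01 0.0352
15.86 [0.5376 0.015  0.0346] [ 2.7  2.1 -8. ] 0.0321 70.7
0.02 0.0365
16.12 [0.5376 0.015  0.036 ] [  3.3   1.  -10.1] 0.0324 71.2
0.03 0.0378
16.38 [0.5377 0.0149 0.0381] [ 1.5  1.4 -5.8] 0.0325 71.8
0.04 0.039
16.63 [0.5377 0.0149 0.0395] [ 0.8  1.8 -2.3] 0.0327 72.2
0.05 0.0403
16.89 [0.5377 0.0149 0.0406] [ 0.1  2.8 -1.4] 0.0324 72.3
0.06 0.0416
17.15 [0.5378 0.0149 0.0418] [ 0.5  2.9 -0.3] 0.0321 72.3
0.07 0.0429
17.41 [0.5378 0.0149 0.0429] [-0.2  2.9 -0.3] 0.0323 72.3
0.08 0.0442
17.67 [0.5379 0.0149 0.0442] [ 0.4  2.2 -0.4] 0.0322 72.3
```

Broken free smoothly. Next I ease on to 0.17 rad and look.

Run:
```python
from h import *
b,o=pickle.load(open('base.pkl','rb'))
for th in (.11,.14,.17):
    q,r=arc(b,o,th); robot.move_straight(q,r,v=.012); st()
robot.sleep(.5); s=st(); print(s['orientation'],r)
c=snap('side','s5')
rr=Ro.from_rotvec([0,1,0])
P=[]
Hc=np.array([.06,0,.036])
for th in (0,.13,.17,.21):
    for x in([-.054,.081,.059],[.057,.081,.059],[-.054,.081,.036]):
        v=Hc+Ro.from_rotvec([0,th,0]).apply(np.array(x)-Hc); P.append(w(*v))
print(((proj(c,np.array(P))-[240,160])*5).round(0).tolist())
im=c['image'][160:270,240:360,::-1];cv2.imwrite('pics/c5.png',cv2.resize(im,None,fx=5,fy=5,interpolation=cv2.INTER_CUBIC))
```

```text
18.18 [0.5382 0.0148 0.048 ] [-0.4  3.1  0.3] 0.0324 72.4
18.65 [0.5385 0.0147 0.0519] [-0.5  3.4  0.4] 0.0325 72.3
19.12 [0.539  0.0145 0.0557] [-1.5  3.1  1.1] 0.0324 72.4
19.62 [0.539  0.0145 0.0556] [-0.5  3.3  0.1] 0.0321 72.4
[ 3.13897928 -0.16966596  2.86428268] [ 3.13901845 -0.16945689  2.86429705]
[[336.0, 354.0], [115.0, 288.0], [336.0, 391.0], [328.0, 328.0], [109.0, 286.0], [334.0, 367.0], [324.0, 320.0], [107.0, 285.0], [333.0, 359.0], [321.0, 311.0], [106.0, 285.0], [331.0, 352.0]]
```

View pics/c5.png

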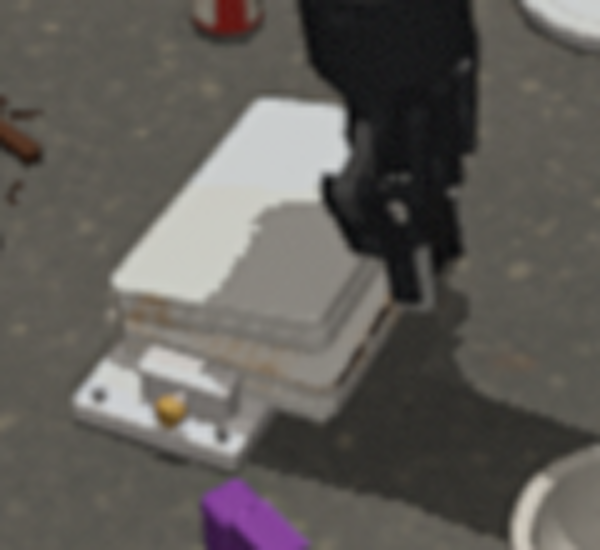

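The crop shows the upper half ajar: its front-left top corner is near (322,325), against (324,320) predicted for 0.17 rad and (336,354) when shut. The fingers are still on the tab.

```bash
python3 -c "
from h import *
st(); print(robot.job_done())"
```

```text
19.67 [0.539  0.0145 0.0556] [-1.2  3.5 -0.2] 0.0326 72.4
the job is handed in; nothing more can be done
None
```

The job is handed in at 19.7 s: the orange-handled steel clip is in the large bowl, the seam broke free smoothly, and the gripper still holds the tab with the mould about 2 cm open at the front edge.

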